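# Press the head block onto a sign board

### The arm

A 6-joint arm with a two-finger parallel gripper is mounted at the origin on the work surface. World frame = base frame: x ahead of the robot, y to its left, z up, the work surface at z = 0. Lengths are in mm, angles in rad, forces in N, time in s.
With the tool pointing down it reaches from about 150 to 775 mm from the base axis. Payload 6.1 kg.
Tool frame: the origin (TCP) lies between the finger pads; the fingertips stand 11 mm ahead of it and the grasp point (between the pads) lies 8 mm behind it; z points along the fingers, y is the line along which they close (so a half turn about z gives the same grasp; the last joint's range is limited). The gripper opens to 85 mm and grips with 20 to 120 N. Pads are 22 mm wide; open, the fingers measure 114 mm over their backs; the gripper's body (76 mm by 85 mm) begins 54 mm behind the grasp point. The pads swing forward as they close: fully open they stand 13 mm farther back than shut.
Start: joints at [-1.334, 0.126, -0.04, 1.405, 0, 1.571], TCP at [123.156, -510.334, 242.295] pointing down, gripper open.
Joint ranges: [-2.72, 2.72], [-0.95, 1.95], [-1.27, 1.35], [-1.78, 2.02], [-1.46, 1.47], [-3.14, 3.14]. Speed limits (rad/s): [2.39, 2.39, 3.01, 3.14, 3.14, 3.14].

### API

Orientations are given as a 3x3 rotation matrix whose columns are the frame's x, y, z axes.
In Python, from station import read_state, grab_frame, camera_model, close_job gives the robot as it stands.
- The arm moves only by the tool carry_out, never from a script. Its argument "deltas" is a list of rows, each an object of numbers: "tx", "ty", "tz": the shift along the tool's x, y, z as a fraction of full scale; "rx", "ry", "rz": the turn, a rotation vector about the tool's x, y, z as a fraction of full scale. A call has 1 to 12 rows; each row is the pose to reach, as a shift and turn from the pose commanded when the call began, along the tool's axes at that moment; what a row does not reach only later rows make up. Full scale, the value 1, is 0.2 m for a shift and pi/2 rad for a turn. A row lasts 1/12 s, in which the tool goes at most 41.7 mm and 7.16 degrees, less where a joint would pass 70% of its speed; a pose out of reach is approached as far as the arm can. A call with a number of a shift or a turn outside -1 to 1 is refused whole. A call with a gripper value outside its range is refused whole. "jaw" is the closure, from 0 (fully open) to 1 (shut), set as the call begins (left out, the last holds). The fingers move at their own pace and stop on an object; "grip_force" is the grip in N (left out, the last holds). Time passes only in rows, so rows that repeat a pose let the fingers close. It gives the time, the measured TCP pose, the force, the opening and the grip force at its end, in the units of the state.
- read_state(): the state, without advancing time (a new reading comes with each control period).
- grab_frame(name): name is "scene" or "top" or "wrist"; returns the picture (384x512x3 uint8, red, green, blue); there is no depth.
- camera_model(name): a dict with "camera_matrix" (3x3 intrinsics, pixels), "dist_coeffs" ([k1, k2, p1, p2, k3] as OpenCV has them; the pictures are not rectified), "world_from_camera" (4x4, takes a point from camera to world coordinates); the wrist camera has in their place "hand_eye" (4x4, takes a point from camera to tool coordinates, whose origin is the TCP and whose axes are the flange's). Camera axes: x right, y up, looking along -z (the intrinsics and any distortion apply to the point x, -y, -z); pixel columns grow to the right and rows downward; lengths in mm; the calibration is good to about 2 mm. A picture is of the moment at which its call begins: read the wrist's pose just before it. camera_model takes no time and is no camera call.
- close_job(): hands the job in; it is judged then, once.
The state is a dict: "t": time; "joint_positions": joint angles; "joint_vel": joint speeds; "effort": joint torques, N m; "tcp_pos": TCP position; "eef_rot": TCP orientation; "wrist_force": force on the tool from outside, world axes, zero at the start; "wrist_torque": the same for the moment, N m; "grip_width": finger opening in mm; "gripper_force": force on a finger pad.
Only numpy, scipy, OpenCV 4.12 (cv2) and the standard library are available. Lean on these libraries where they do the work, as an engineer would, in place of code of your own. Each camera call takes 0.05 s, during which the arm holds its last target. There are 200 camera calls.

### The job

The red sign board lying in the green screw press has a freshly glued plywood block on its head end. Push the board in under the platen until it is fully home and square against the back stop, then run the press down with the T-handle until you feel the platen bear on the block, give it about another half turn to nip it firmly without crushing it, and let go. Leave the other things on the bench where they are.

Things in the scene. Friction and masses are not known exactly. Their poses are not given: they have to be found in the camera images.
- press: Green column screw press, fixed. Origin: on the bench under the screw axis; x points back to the column, z up. Bed 250x150 (x -110 to 140), top at z 18. Steel column 32 thick at x 108, up to z 340: the hand cannot swing round the back. Arm and nut boss (27 radius) z 116 to 165. Round platen, 70 across, hangs under the screw, 4 to 27 above the block: it is set anew each time, so feel for it.
- stop (a point): Middle of the front face of the press's back stop, at bed level: a steel bar 90 wide (y), 20 high, 42 behind the screw axis. Axes as the press.
- hub (a point): Centre of the T-handle, on the screw axis, at the height of the cross bar's axis (240 above the bench at joint 0, then 20 lower for each full turn). The hub is 32 across and reaches 12 above and 16 below the bar.
- handle (a joint): T-handle turn, rad, growing clockwise from above (closes the press). Steel bar 12 thick, 91 to each side of the hub, end caps 16. Bar's direction in the press frame: press y axis turned by (0.8 - value) about z. Turning it free takes about 8 N at 70 from the axis, 12 N once the platen bears, 14 N half a turn on (there is a spring behind the platen). It stays where it is left.
- board: Red sign board 170x60x9, lying on the bed, with a plywood head block 74x60x15 on its far (+x) end (24 thick there), 0.2 kg. Origin under its middle; x along it to the head, z up. Its tail end sticks out in front of the bed. Starts 22 to 50 short of the stop, up to 0.1 rad askew.
- head (a point): Middle of the board's head end face, 12 above its underside; it goes against the stop.
- tail (a point): Middle of the board's plain tail end face (nearest the robot), 4.5 above its underside, 22 above the bench.
- spare_board: Bystander: plain red board without a block, 180x60x9, flat on the bench beside the press. Origin under its middle.
- glue_jar: Bystander: white jar beside the press, 52 across, 75 high. Origin under it.
- water_bottle: Bystander: clear bottle, 62 across, 205 high. Origin under it.
- brush_cup: Bystander: clear cup with brushes, 72 across, 75 high (brushes to 170). Origin under it.
- palette: Bystander: paper plate with dabs of paint, 210 across, 14 high. Origin under it.
- tape_roll: Bystander: roll of masking tape lying flat, 100 across, 24 high. Origin under it.
- paint_tin: Bystander: paint tin, 72 across, 85 high. Origin under it.
- flat_brush: Bystander: brush lying on the bench, 190 long.
Not all that is in view belongs to the job. Of the things shaped like the board, the red one is meant.

How it is judged (in metres and radians):
On the way, in this order (a step that is already met when the one before it is completed fails the run):
1. the board is home and square against the back stop (x of head in the frame of stop above -0.004 m and y of head in the frame of stop between -0.02 and 0.02 m and angle between the x axis of board and the x axis of press, either way round below 0.07 rad), for 0.2 s.
2. with the board still home, the platen is nipped down on the head block (squeeze counted at platen and bed together) (all of step 1 and contact force between board and press above 238 N), for 0.2 s.
At the end, for the whole second after the job is handed in: The board's head is within 4 mm of the back stop, within 20 mm of its middle and within 0.07 rad of square; it is squeezed by over 238 N, platen and bed counted together (over about a quarter turn past first bearing); the T-handle is at rest and released (all of step 2 and velocity of joint handle between -0.05 and 0.05 rad/s); the robot touches nothing.
It fails at once if the head block is crushed: squeezed by over 295 N, platen and bed together (over about 0.8 of a turn past first bearing) (contact force between board and press above 295 N).
It fails at once if a bystander is moved by over 20 mm or tipped (distance of any of spare_board, glue_jar, water_bottle, brush_cup, palette, tape_roll, paint_tin, flat_brush from where it was at the start of the episode above 0.02 m or angle between any of glue_jar, water_bottle, brush_cup, paint_tin's own z axis and vertical above 0.3 rad).
It also fails if it takes over 72 s, if anything falls off the work surface, if the arm or the gripper's body presses on something with over 40 N, if the wrist force passes 120 N, or if a joint passes its speed limit or range.

## Working session

There is one attempt and no reset: what is moved stays moved. The work goes in short steps, Python scripts to look and compute and a tool call to move; the robot and the scene stay as the last step left them, time stands still between calls to the robot, and variables do not carry over. Pictures are saved under pics/ and viewed, at most 10 in all, crops included, and the job is handed in when it is done.

Besides the shell and the picture viewer there is one more tool, called by a JSON object that holds its "op" and its "data". carry_out: Moves the arm, as the interface text tells. Its arguments: {"type":"object","properties":{"deltas":{"type":"array"},"jaw":{"type":"number"},"grip_force":{"type":"number"}},"required":["deltas"]}

```bash
mkdir -p pics; cat > h.py <<'E'
import numpy as np, cv2
from station import *
def ray(name,uv,st=None):
    m=camera_model(name)
    K=np.array(m["camera_matrix"]);d=np.array(m["dist_coeffs"])
    p=cv2.undistortPoints(np.array([[uv]],float),K,d)[0,0]
    T=np.array(m["world_from_camera"])
    return T[:3,3],T[:3,:3]@np.array([p[0],-p[1],-1])
def at(name,uv,z):
    o,r=ray(name,uv); return o+r*(z-o[2])/r[2]
def tri(a,b):
    A=np.zeros((3,3));y=np.zeros(3)
    for n,uv in(("scene",a),("top",b)):
        o,r=ray(n,uv);r=r/np.linalg.norm(r);P=np.eye(3)-np.outer(r,r);A+=P;y+=P@o
    return np.linalg.solve(A,y)
def proj(name,X):
    m=camera_model(name);T=np.linalg.inv(np.array(m["world_from_camera"]))
    c=(T[:3,:3]@np.array(X,float).T).T+T[:3,3]; c=c*[1,-1,-1]
    return cv2.projectPoints(c,np.zeros(3),np.zeros(3),np.array(m["camera_matrix"]),np.array(m["dist_coeffs"]))[0][:,0]
def save(name,fn,s=1.5):
    f=grab_frame(name)[:,:,::-1]; cv2.imwrite("pics/"+fn+"_raw.png",f)
    cv2.imwrite("pics/"+fn+".png",cv2.resize(f,None,fx=s,fy=s,interpolation=cv2.INTER_CUBIC))
E
python3 -c "
from h import *
save('scene','s1');save('top','t1')
for n in('scene','top'):print(np.round(camera_model(n)['world_from_camera'],3).tolist())
s=read_state();print(s['tcp_pos'],np.round(s['eef_rot'],3).tolist(),s['t'])"
```

```text
[[-0.62, -0.682, 0.389, 975.218], [0.785, -0.539, 0.305, 394.337], [0.002, 0.494, 0.869, 1206.072], [0.0, 0.0, 0.0, 1.0]]
[[-0.002, 0.984, -0.177, 303.351], [-1.0, -0.006, -0.021, 0.703], [-0.022, 0.177, 0.984, 1281.242], [0.0, 0.0, 0.0, 1.0]]
[ 123.07351315 -510.04312109  241.62967956] [[0.972, 0.235, -0.0], [0.235, -0.972, 0.001], [-0.0, -0.001, -1.0]] 0.1
```

View pics/s1.png

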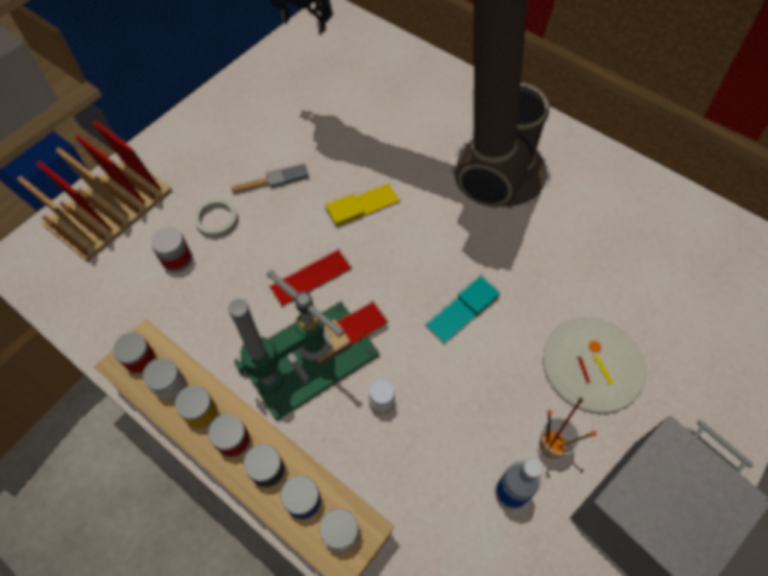

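View pics/t1.png

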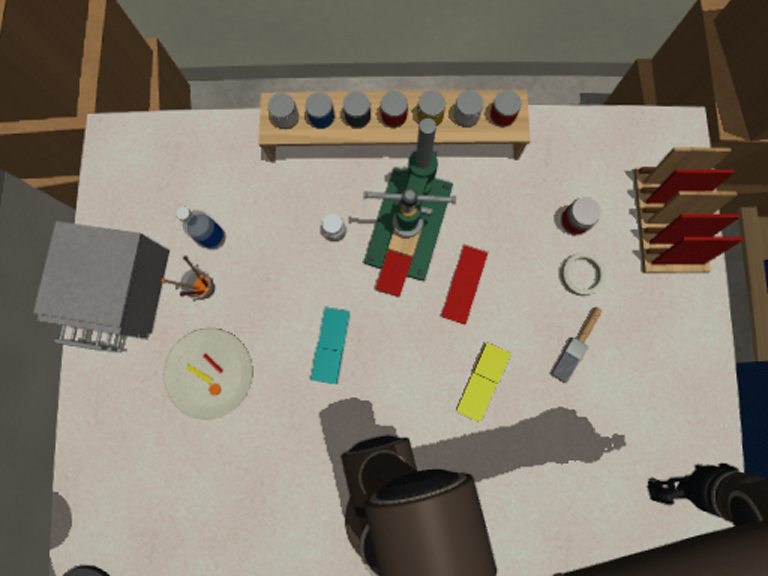

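The scene picture shows the press at about (310,350) and the top view shows it at about (410,225). The board tail is at about (393,280) in the top view. I'll zoom in on both.

```bash
python3 -c "
import cv2
a=cv2.imread('pics/t1_raw.png')[70:220,220:350];b=cv2.imread('pics/s1_raw.png')[160:290,145:275]
cv2.imwrite('pics/tc.png',cv2.resize(a,None,fx=4,fy=4,interpolation=3 and cv2.INTER_CUBIC));cv2.imwrite('pics/sc.png',cv2.resize(b,None,fx=4.5,fy=4.5,interpolation=cv2.INTER_CUBIC))"
```

```text
(no output)
```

View pics/tc.png

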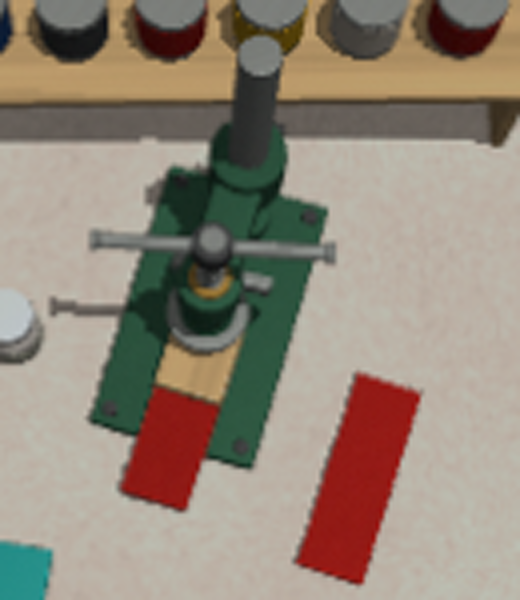

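View pics/sc.png

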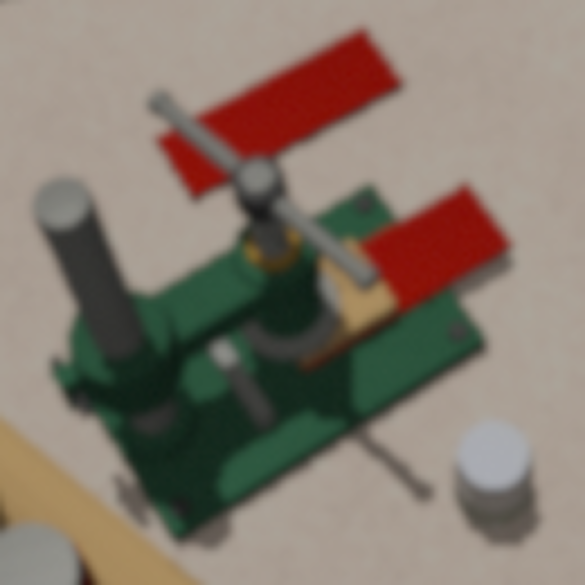

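```bash
cat > fit.py <<'E'
from h import *
from scipy.optimize import least_squares
T=lambda u:((np.array(u,float)+.5)/4-.5)+[220,70]
S=lambda u:((np.array(u,float)+.5)/4.5-.5)+[145,160]
def Rz(a):return np.array([[np.cos(a),-np.sin(a),0],[np.sin(a),np.cos(a),0],[0,0,1]])
bed=np.array([[-110,75,18],[-110,-75,18],[140,-75,18],[140,75,18]])
def w(p,X):return (Rz(p[2])@np.array(X,float).T).T+[p[0],p[1],0]
tb=T([[90,420],[252,467],[328,208],[175,168]]);sb=S([[485,345],[375,185],[180,540]])
f=lambda p:np.r_[(proj('top',w(p,bed))-tb).ravel(),(proj('scene',w(p,bed[[0,1,3]]))-sb).ravel()]
r=least_squares(f,[600,0,-.2]);p=r.x;print('press',p,'res',np.round(r.fun,1))
tt=T([[95,240],[330,253],[212,245]]);ts=S([[370,272],[158,102],[258,180]])
for a,b in zip(ts,tt):
    X=tri(a,b);print('bar',X,'in press',Rz(-p[2])@(X-[p[0],p[1],0]))
def g(q): # value, z ; bar ends on axis
    v,z=q;d=Rz(.8-v)@[0,91,0];X=w(p,[d+[0,0,z],-d+[0,0,z]])
    return np.r_[(proj('top',X)-tt[:2]).ravel(),(proj('scene',X)-ts[:2]).ravel()]
for v0 in(0.5,):
    q=least_squares(g,[v0,235]);print('handle',q.x,np.round(q.fun,1))
tl=T([[120,492],[187,510]]);sl=S([[511,245],[467,185]])
for a,b in zip(sl,tl):
    print('tail',tri(a,b),at('top',b,27),at('scene',a,27))
blk=[at('top',b,42) for b in T([[155,383],[220,402]])];print('blk front',blk)
bd=np.array([[-85,30,27],[-85,-30,27],[11,30,42],[11,-30,42]])-[0,0,0]
tp=np.r_[tl,T([[155,383],[220,402]])]
h=lambda p:np.r_[(proj('top',w(p,bd))-tp).ravel(),(proj('scene',w(p,bd[:2]))-sl).ravel()]
r=least_squares(h,[550,0,p[2]]);b=r.x;print('board',b,np.round(r.fun,1))
hd=w(b,[85,0,30]);tl=w(b,[-85,0,22.5]);print('head in press',Rz(-p[2])@(hd-[p[0],p[1],0]),'tail w',tl,'in press',Rz(-p[2])@(tl-[p[0],p[1],0]),'dyaw',b[2]-p[2])
E
python3 fit.py
```

```text
press [ 6.59730349e+02 -2.80306708e+01 -3.03172895e-01] res [-1.3 -0.  -0.6  0.6  0.1 -0.1 -1.6 -1.5  1.  -1.4 -0.7 -1.3 -2.  -0.2]
bar [663.18389553  57.22388675 243.26134967] in press [-22.15669543  82.39749637 243.26134967]
bar [ 654.02613488 -116.5066753   237.33850659] in press [ 20.97043386 -86.14396289 237.33850659]
bar [658.57674589 -29.90661324 245.21355846] in press [ -0.54092976  -2.13479646 245.21355846]
handle [  0.55210121 240.45032735] [-2.2  0.   0.7 -0.4  0.9  2.1 -1.2 -0.9]
tail [512.75735308  45.21806416  20.80345794] [511.49684562  45.38026434  27.        ] [515.39265946  46.65436554  27.        ]
tail [495.64088919 -10.80050787  20.50472897] [495.50757808 -12.15545804  27.        ] [497.4907707  -7.1201245  27.       ]
blk front [array([604.03469617,  14.7071766 ,  42.        ]), array([586.86711856, -41.06498248,  42.        ])]
board [ 5.85345227e+02 -9.11863341e+00 -3.22993418e-01] [-0.3 -0.8 -0.5  0.1 -0.3 -0.4  0.   0.2  0.1 -0.3 -0.4 -1.1]
head in press [ 8.3444007  -5.84276931 30.        ] tail w [504.74061593  17.86092805  22.5       ] in press [-161.62220788   -2.47350107   22.5       ] dyaw -0.019820522660141282
```

The press is at about (660,-28) with yaw -0.303. The handle value is about 0.55, and the board is about 34 mm short of the stop. I'll move to a point behind the tail.

{"op": "carry_out", "data": {"deltas": [{"tx":0.2,"ty":-0.18},{"tx":0.4,"ty":-0.37},{"tx":0.6,"ty":-0.56},{"tx":0.8,"ty":-0.75},{"tx":0.8,"ty":-0.75},{"tx":0.8,"ty":-0.75},{"tx":0.8,"ty":-0.75}], "jaw": 0.5}}

```text
invalid input
```

{"op": "carry_out", "data": {"deltas": [{"tx":0.2,"ty":-0.18},{"tx":0.4,"ty":-0.37},{"tx":0.6,"ty":-0.56},{"tx":0.8,"ty":-0.75},{"tx":0.8,"ty":-0.75},{"tx":0.8,"ty":-0.75},{"tx":0.8,"ty":-0.75}]}}

```text
invalid input
```

```bash
cat > plan.py <<'E'
import sys
from h import *
s=read_state();R=np.array(s['eef_rot']);p=np.array(s['tcp_pos'])
yaw=np.arctan2(R[1,0],R[0,0])
c,sn=np.cos(-.303),np.sin(-.303);d=p-[660,-28,0]
print('t',round(s['t'],2),'pos',p.round(1),'yaw',round(yaw,4),'press',np.round([c*d[0]+sn*d[1],-sn*d[0]+c*d[1]],1),'j',np.round(s['joint_positions'],3),'F',np.round(s['wrist_force'],1),'w',s['grip_width'],'zaxis',R[:,2].round(4))
if len(sys.argv)>3: # press-frame x,y, z, [yaw rel press]
    a=list(map(float,sys.argv[1:]));q=np.array([660+c*a[0]-sn*a[1],-28+sn*a[0]+c*a[1],a[2]])
    l=R.T@(q-p);print('shift',np.round(l/200,4))
    if len(a)>3:
        y=(yaw-(a[3]-.303)+np.pi)%(2*np.pi)-np.pi;print('rz',round(y/(np.pi/2),4))
E
python3 plan.py -195 -3 150 0
```

```text
t 0.1 pos [ 123.1 -510.   241.6] yaw 0.2368 press [-368.6 -620.3] j [-1.334  0.126 -0.04   1.405 -0.     1.571] F [-0.2  0.4 -0. ] w 85.11094555971461 zaxis [-4.0e-04  1.3e-03 -1.0e+00]
shift [ 2.3311 -2.2008  0.461 ]
rz 0.3436
```

{"op": "carry_out", "data": {"deltas": [{"tx":0.2,"ty":-0.18,"tz":0,"rx":0,"ry":0,"rz":0},{"tx":0.4,"ty":-0.37,"tz":0,"rx":0,"ry":0,"rz":0},{"tx":0.6,"ty":-0.56,"tz":0,"rx":0,"ry":0,"rz":0},{"tx":0.8,"ty":-0.75,"tz":0,"rx":0,"ry":0,"rz":0},{"tx":0.8,"ty":-0.75,"tz":0,"rx":0,"ry":0,"rz":0},{"tx":0.8,"ty":-0.75,"tz":0,"rx":0,"ry":0,"rz":0},{"tx":0.8,"ty":-0.75,"tz":0,"rx":0,"ry":0,"rz":0}], "jaw": 0.5}}

```text
t: 0.68
tcp_pos: [244.5, -324.6, 242.4]
eef_rot: [[0.971, 0.239, 0.0], [0.239, -0.971, 0.0], [0.0, -0.0, -1.0]]
wrist_force: [-0.4, 0.4, 0.1]
grip_width: 43.0
gripper_force: 0.0
```

{"op": "carry_out", "data": {"deltas": [{"tx":0.2,"ty":-0.18,"tz":0,"rx":0,"ry":0,"rz":0},{"tx":0.4,"ty":-0.37,"tz":0,"rx":0,"ry":0,"rz":0},{"tx":0.6,"ty":-0.56,"tz":0,"rx":0,"ry":0,"rz":0},{"tx":0.8,"ty":-0.75,"tz":0,"rx":0,"ry":0,"rz":0},{"tx":0.8,"ty":-0.75,"tz":0,"rx":0,"ry":0,"rz":0},{"tx":0.8,"ty":-0.75,"tz":0,"rx":0,"ry":0,"rz":0},{"tx":0.8,"ty":-0.75,"tz":0,"rx":0,"ry":0,"rz":0}]}}

```text
t: 1.27
tcp_pos: [365.1, -142.1, 241.9]
eef_rot: [[0.971, 0.239, -0.0], [0.239, -0.971, 0.0], [-0.0, -0.0, -1.0]]
wrist_force: [-0.6, -0.8, 0.2]
grip_width: 42.7
gripper_force: 0.0
```

```bash
python3 plan.py -198 -3 100 0
```

```text
t 1.27 pos [ 365.1 -142.1  241.9] yaw 0.2413 press [-247.4 -196.9] j [-0.371 -0.125 -0.292  1.405  0.     2.529] F [-0.6 -0.8  0.2] w 42.74864168146757 zaxis [-4.e-04  3.e-04 -1.e+00]
shift [ 0.7135 -0.7013  0.7097]
rz 0.3465
```

{"op": "carry_out", "data": {"deltas": [{"tx":0.1,"ty":-0.1,"tz":0,"rx":0,"ry":0,"rz":-0.07},{"tx":0.2,"ty":-0.2,"tz":0,"rx":0,"ry":0,"rz":-0.14},{"tx":0.3,"ty":-0.3,"tz":0,"rx":0,"ry":0,"rz":-0.21},{"tx":0.4,"ty":-0.4,"tz":0,"rx":0,"ry":0,"rz":-0.28},{"tx":0.5,"ty":-0.5,"tz":0,"rx":0,"ry":0,"rz":-0.35},{"tx":0.6,"ty":-0.6,"tz":0.05,"rx":0,"ry":0,"rz":-0.42},{"tx":0.7,"ty":-0.7,"tz":0.1,"rx":0,"ry":0,"rz":-0.49},{"tx":0.7135,"ty":-0.7,"tz":0.15,"rx":0,"ry":0,"rz":-0.56},{"tx":0.7135,"ty":-0.7,"tz":0.2,"rx":0,"ry":0,"rz":-0.63},{"tx":0.7135,"ty":-0.7,"tz":0.25,"rx":0,"ry":0,"rz":-0.7},{"tx":0.7135,"ty":-0.7,"tz":0.3,"rx":0,"ry":0,"rz":-0.77},{"tx":0.7135,"ty":-0.7,"tz":0.3,"rx":0,"ry":0,"rz":-0.84}]}}

```text
t: 2.27
tcp_pos: [469.0, 24.0, 179.9]
eef_rot: [[0.011, 1.0, -0.004], [1.0, -0.011, -0.001], [-0.001, -0.004, -1.0]]
wrist_force: [-0.4, -0.8, 0.1]
grip_width: 43.1
gripper_force: 0.0
```

{"op": "carry_out", "data": {"deltas": [{"tx":0,"ty":0,"tz":0,"rx":0,"ry":0,"rz":-0.07},{"tx":0,"ty":0,"tz":0,"rx":0,"ry":0,"rz":-0.14},{"tx":0,"ty":0,"tz":0,"rx":0,"ry":0,"rz":-0.21},{"tx":0,"ty":0,"tz":0,"rx":0,"ry":0,"rz":-0.28},{"tx":0,"ty":0,"tz":0,"rx":0,"ry":0,"rz":-0.35},{"tx":0,"ty":0,"tz":0,"rx":0,"ry":0,"rz":-0.42},{"tx":0,"ty":0,"tz":0,"rx":0,"ry":0,"rz":-0.49},{"tx":0,"ty":0,"tz":0,"rx":0,"ry":0,"rz":-0.56},{"tx":0,"ty":0,"tz":0,"rx":0,"ry":0,"rz":-0.63},{"tx":0,"ty":0,"tz":0,"rx":0,"ry":0,"rz":-0.7},{"tx":0,"ty":0,"tz":0,"rx":0,"ry":0,"rz":-0.77},{"tx":0,"ty":0,"tz":0,"rx":0,"ry":0,"rz":-0.81}]}}

```text
t: 3.27
tcp_pos: [469.9, 23.9, 181.9]
eef_rot: [[-0.952, 0.305, -0.001], [0.305, 0.952, -0.001], [0.0, -0.001, -1.0]]
wrist_force: [-0.2, -0.2, -0.5]
grip_width: 42.7
gripper_force: 0.0
```

```bash
python3 plan.py -195 -3 23 3.1416
```

```text
t 3.27 pos [469.9  23.9 181.9] yaw 2.8314 press [-196.9   -7.2] j [ 5.100e-02  3.100e-02 -2.750e-01  1.265e+00 -1.000e-03  3.610e-01] F [-0.2 -0.2 -0.5] w 42.71805256892159 zaxis [-6.e-04 -7.e-04 -1.e+00]
shift [-0.0098  0.0217  0.7947]
rz -0.0046
```

{"op": "carry_out", "data": {"deltas": [{"tx":-0.005,"ty":0.01,"tz":0.2,"rx":0,"ry":0,"rz":-0.0046},{"tx":-0.005,"ty":0.022,"tz":0.4,"rx":0,"ry":0,"rz":-0.0046},{"tx":-0.005,"ty":0.022,"tz":0.55,"rx":0,"ry":0,"rz":-0.0046},{"tx":-0.005,"ty":0.022,"tz":0.7,"rx":0,"ry":0,"rz":-0.0046},{"tx":-0.005,"ty":0.022,"tz":0.8,"rx":0,"ry":0,"rz":-0.0046},{"tx":-0.005,"ty":0.022,"tz":0.8,"rx":0,"ry":0,"rz":-0.0046},{"tx":-0.005,"ty":0.022,"tz":0.8,"rx":0,"ry":0,"rz":-0.0046}]}}

```text
t: 3.85
tcp_pos: [471.2, 28.3, 21.5]
eef_rot: [[-0.953, 0.303, -0.003], [0.303, 0.953, -0.001], [0.003, -0.001, -1.0]]
wrist_force: [-0.4, -0.5, -0.1]
grip_width: 42.7
gripper_force: 0.0
```

```bash
python3 plan.py -150 -3 22 3.1416; python3 -c "
from h import *
save('top','t2',1)
import cv2
a=cv2.imread('pics/t2_raw.png')[120:240,210:350];cv2.imwrite('pics/t2c.png',cv2.resize(a,None,fx=4,fy=4,interpolation=cv2.INTER_CUBIC))"
```

```text
t 3.85 pos [471.2  28.3  21.5] yaw 2.8338 press [-196.9   -2.6] j [ 0.06   0.131 -0.535  0.908 -0.     0.368] F [-0.4 -0.5 -0.1] w 42.67633092678459 zaxis [-2.9e-03 -6.0e-04 -1.0e+00]
shift [-0.2347 -0.0008 -0.0031]
rz -0.003
```

View pics/t2c.png

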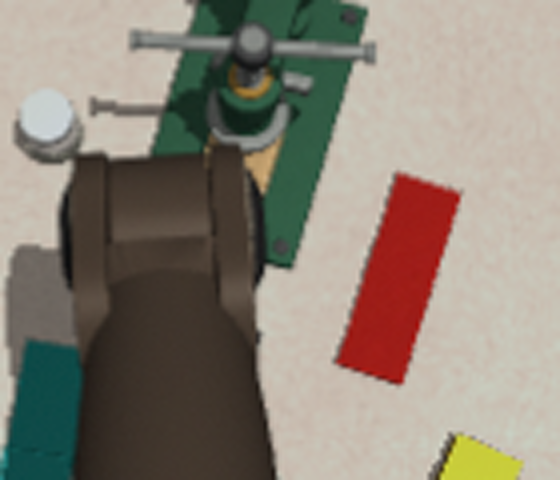

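The arm hides the board from the top camera, but nothing is close to hitting. I'll push and watch the force.

{"op": "carry_out", "data": {"deltas": [{"tx":-0.03,"ty":0,"tz":0,"rx":0,"ry":0,"rz":0},{"tx":-0.06,"ty":0,"tz":0,"rx":0,"ry":0,"rz":0},{"tx":-0.09,"ty":0,"tz":0,"rx":0,"ry":0,"rz":0},{"tx":-0.12,"ty":0,"tz":0,"rx":0,"ry":0,"rz":0},{"tx":-0.15,"ty":0,"tz":0,"rx":0,"ry":0,"rz":0},{"tx":-0.17,"ty":0,"tz":0,"rx":0,"ry":0,"rz":0},{"tx":-0.19,"ty":0,"tz":0,"rx":0,"ry":0,"rz":0},{"tx":-0.21,"ty":0,"tz":0,"rx":0,"ry":0,"rz":0},{"tx":-0.225,"ty":0,"tz":0,"rx":0,"ry":0,"rz":0},{"tx":-0.235,"ty":0,"tz":0,"rx":0,"ry":0,"rz":0},{"tx":-0.245,"ty":0,"tz":0,"rx":0,"ry":0,"rz":0}]}}

```text
t: 4.82
tcp_pos: [518.8, 15.0, 22.2]
eef_rot: [[-0.954, 0.301, -0.0], [0.301, 0.954, 0.0], [0.0, -0.0, -1.0]]
wrist_force: [-0.6, 0.8, 1.5]
grip_width: 42.8
gripper_force: 1.1
```

```bash
python3 plan.py -139 -3 22 3.1416
```

```text
t 4.82 pos [518.8  15.   22.2] yaw 2.8359 press [-147.6   -1.1] j [ 0.029  0.21  -0.436  0.925  0.     0.335] F [-0.6  0.8  1.5] w 42.817751970179685 zaxis [-4.e-04  1.e-04 -1.e+00]
shift [-0.0431 -0.0096  0.001 ]
rz -0.0017
```

{"op": "carry_out", "data": {"deltas": [{"tx":-0.005,"ty":0,"tz":0,"rx":0,"ry":0,"rz":0},{"tx":-0.01,"ty":0,"tz":0,"rx":0,"ry":0,"rz":0},{"tx":-0.015,"ty":0,"tz":0,"rx":0,"ry":0,"rz":0},{"tx":-0.02,"ty":0,"tz":0,"rx":0,"ry":0,"rz":0},{"tx":-0.025,"ty":0,"tz":0,"rx":0,"ry":0,"rz":0},{"tx":-0.03,"ty":0,"tz":0,"rx":0,"ry":0,"rz":0}]}}

```text
t: 5.32
tcp_pos: [524.6, 13.2, 22.2]
eef_rot: [[-0.954, 0.301, 0.0], [0.301, 0.954, -0.0], [-0.0, -0.0, -1.0]]
wrist_force: [-1.0, 0.1, -0.6]
grip_width: 42.5
gripper_force: 0.5
```

{"op": "carry_out", "data": {"deltas": [{"tx":-0.004,"ty":0,"tz":0,"rx":0,"ry":0,"rz":0},{"tx":-0.008,"ty":0,"tz":0,"rx":0,"ry":0,"rz":0},{"tx":-0.012,"ty":0,"tz":0,"rx":0,"ry":0,"rz":0}]}}

```text
t: 5.57
tcp_pos: [526.3, 12.7, 22.2]
eef_rot: [[-0.954, 0.301, -0.001], [0.301, 0.954, 0.0], [0.001, 0.0, -1.0]]
wrist_force: [-6.2, 1.3, 2.7]
grip_width: 42.7
gripper_force: 2.8
```

{"op": "carry_out", "data": {"deltas": [{"tx":-0.004,"ty":0,"tz":0,"rx":0,"ry":0,"rz":0},{"tx":-0.008,"ty":0,"tz":0,"rx":0,"ry":0,"rz":0},{"tx":-0.008,"ty":0,"tz":0,"rx":0,"ry":0,"rz":0},{"tx":-0.008,"ty":0,"tz":0,"rx":0,"ry":0,"rz":0}]}}

```text
t: 5.9
tcp_pos: [526.3, 12.6, 22.2]
eef_rot: [[-0.954, 0.301, -0.004], [0.301, 0.954, 0.001], [0.004, 0.0, -1.0]]
wrist_force: [-8.8, 1.7, 4.7]
grip_width: 42.6
gripper_force: 4.4
```

```bash
python3 plan.py -139 -3 22 3.1416
```

```text
t 5.9 pos [526.3  12.6  22.2] yaw 2.8362 press [-139.7   -1.1] j [ 0.023  0.226 -0.417  0.932  0.002  0.329] F [-8.8  1.7  4.7] w 42.635913019212325 zaxis [-0.0036  0.0014 -1.    ]
shift [-0.0037 -0.0094  0.0009]
rz -0.0015
```

{"op": "carry_out", "data": {"deltas": [{"tx":-0.01,"ty":0,"tz":0,"rx":0,"ry":0,"rz":0},{"tx":-0.02,"ty":0,"tz":0,"rx":0,"ry":0,"rz":0},{"tx":-0.02,"ty":0,"tz":0,"rx":0,"ry":0,"rz":0},{"tx":-0.02,"ty":0,"tz":0,"rx":0,"ry":0,"rz":0}]}}

```text
t: 6.23
tcp_pos: [526.5, 12.5, 22.0]
eef_rot: [[-0.954, 0.3, -0.01], [0.3, 0.954, 0.004], [0.011, 0.001, -1.0]]
wrist_force: [-20.0, 8.0, 16.3]
grip_width: 42.7
gripper_force: 11.1
```

{"op": "carry_out", "data": {"deltas": [{"tx":0.02,"ty":0,"tz":0,"rx":0,"ry":0,"rz":0},{"tx":0.1,"ty":0,"tz":0,"rx":0,"ry":0,"rz":0},{"tx":0.25,"ty":0,"tz":-0.1,"rx":0,"ry":0,"rz":0},{"tx":0.3,"ty":0,"tz":-0.3,"rx":0,"ry":0,"rz":0},{"tx":0.3,"ty":0,"tz":-0.5,"rx":0,"ry":0,"rz":0},{"tx":0.3,"ty":0,"tz":-0.7,"rx":0,"ry":0,"rz":0},{"tx":0.3,"ty":0,"tz":-0.9,"rx":0,"ry":0,"rz":0},{"tx":0.3,"ty":0,"tz":-1,"rx":0,"ry":0,"rz":0},{"tx":0.3,"ty":0,"tz":-1,"rx":0,"ry":0,"rz":0}]}}

```text
t: 6.98
tcp_pos: [477.6, 29.0, 228.2]
eef_rot: [[-0.954, 0.301, 0.01], [0.301, 0.954, 0.0], [-0.01, 0.003, -1.0]]
wrist_force: [0.3, -0.1, -0.5]
grip_width: 42.9
gripper_force: 0.0
```

{"op": "carry_out", "data": {"deltas": [{"tx":0,"ty":-0.2,"tz":-0.2,"rx":0,"ry":0,"rz":0},{"tx":0,"ty":-0.4,"tz":-0.4,"rx":0,"ry":0,"rz":0},{"tx":0,"ty":-0.6,"tz":-0.55,"rx":0,"ry":0,"rz":0},{"tx":0,"ty":-0.8,"tz":-0.55,"rx":0,"ry":0,"rz":0},{"tx":0,"ty":-1,"tz":-0.55,"rx":0,"ry":0,"rz":0},{"tx":0,"ty":-1,"tz":-0.55,"rx":0,"ry":0,"rz":0},{"tx":0,"ty":-1,"tz":-0.55,"rx":0,"ry":0,"rz":0}]}}

```text
t: 7.57
tcp_pos: [413.8, -166.0, 332.8]
eef_rot: [[-0.952, 0.306, 0.001], [0.306, 0.952, -0.002], [-0.002, -0.002, -1.0]]
wrist_force: [-0.2, 1.1, 0.4]
grip_width: 43.0
gripper_force: 0.0
```

```bash
python3 plan.py 17 -68 310 0.25; python3 -c "
from h import *
save('top','t3',1)
save('scene','s3',1)
a=cv2.imread('pics/t3_raw.png')[100:200,230:320];b=cv2.imread('pics/s3_raw.png')[175:265,160:265]
a=cv2.resize(a,(540,600),interpolation=cv2.INTER_CUBIC)
cv2.imwrite('pics/t3c.png',a)"
```

```text
t 7.57 pos [ 413.8 -166.   332.8] yaw 2.8303 press [-193.8 -205.1] j [-0.38  -0.008  0.016  1.593 -0.002 -0.069] F [-0.2  1.1  0.4] w 42.99091741790597 zaxis [ 0.0012 -0.0025 -1.    ]
shift [-1.0481  0.6946  0.1147]
rz 1.8356
```

View pics/t3c.png

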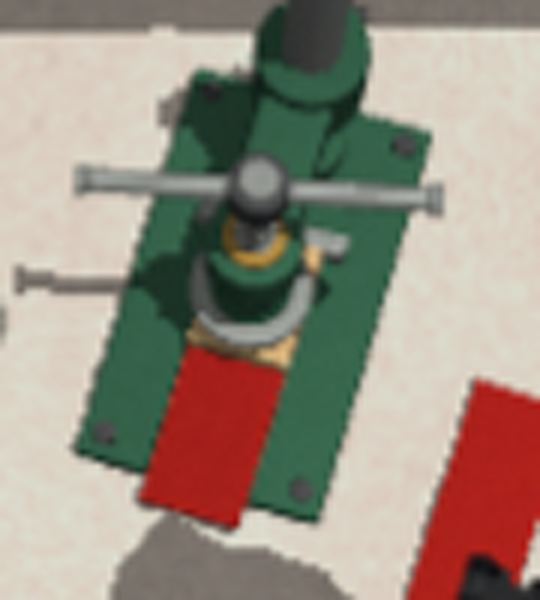

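The board is in against the stop and looks square, with its tail at crop (190,508). The handle bar still lies from (85,180) to (435,198). Next I'll move above its -y end.

{"op": "carry_out", "data": {"deltas": [{"tx":-0.1,"ty":0.05,"tz":0.02,"rx":0,"ry":0,"rz":-0.07},{"tx":-0.2,"ty":0.1,"tz":0.05,"rx":0,"ry":0,"rz":-0.14},{"tx":-0.3,"ty":0.15,"tz":0.08,"rx":0,"ry":0,"rz":-0.21},{"tx":-0.4,"ty":0.2,"tz":0.1,"rx":0,"ry":0,"rz":-0.28},{"tx":-0.5,"ty":0.25,"tz":0.1,"rx":0,"ry":0,"rz":-0.35},{"tx":-0.6,"ty":0.3,"tz":0.1,"rx":0,"ry":0,"rz":-0.42},{"tx":-0.7,"ty":0.3,"tz":0.1,"rx":0,"ry":0,"rz":-0.49},{"tx":-0.7,"ty":0.3,"tz":0.1,"rx":0,"ry":0,"rz":-0.56},{"tx":-0.7,"ty":0.3,"tz":0.1,"rx":0,"ry":0,"rz":-0.63},{"tx":-0.7,"ty":0.3,"tz":0.1,"rx":0,"ry":0,"rz":-0.7},{"tx":-0.7,"ty":0.3,"tz":0.1,"rx":0,"ry":0,"rz":-0.77},{"tx":-0.7,"ty":0.3,"tz":0.1,"rx":0,"ry":0,"rz":-0.82}], "jaw": 0.72}}

```text
t: 8.67
tcp_pos: [566.8, -145.1, 311.2]
eef_rot: [[-0.549, -0.836, -0.001], [-0.836, 0.549, 0.0], [0.0, 0.001, -1.0]]
wrist_force: [-0.8, -0.3, 0.4]
grip_width: 24.1
gripper_force: 0.0
```

```bash
python3 plan.py 17 -66 310 -1.32; cat > fit2.py <<'E'
from h import *
import sys
from scipy.optimize import least_squares
p=np.array([660,-28,-.303])
def Rz(a):return np.array([[np.cos(a),-np.sin(a),0],[np.sin(a),np.cos(a),0],[0,0,1]])
def w(p,X):return (Rz(p[2])@np.array(X,float).T).T+[p[0],p[1],0]
T=lambda u:((np.array(u,float)+.5)/6-.5)+[230,100]
tl=np.array([at('top',u,27) for u in T([[137,500],[240,530]])])
for u in tl: print('tail corner press',Rz(-p[2])@(u-[p[0],p[1],0]))
for n in ('t1','t3'): # bar center line check
    pass
tt=T([[85,180],[435,198]])
e=np.array([at('top',u,238) for u in tt]);print('bar ends press',[Rz(-p[2])@(x-[p[0],p[1],0]) for x in e])
E
python3 fit2.py
```

```text
t 8.67 pos [ 566.8 -145.1  311.2] yaw -2.1518 press [ -54.  -139.6] j [-0.251  0.258  0.273  1.587  0.    -1.241] F [-0.8 -0.3  0.4] w 24.129833764816475 zaxis [-1.2e-03  5.0e-04 -1.0e+00]
shift [-0.4512 -0.2405  0.0057]
rz -0.3366
tail corner press [-128.3192785    26.65582186   27.        ]
tail corner press [-127.76876017  -35.18415378   27.        ]
bar ends press [array([-19.33983534,  81.30528926, 238.        ]), array([ 21.81314525, -86.2811908 , 238.        ])]
```

{"op": "carry_out", "data": {"deltas": [{"tx":-0.1,"ty":-0.06,"tz":0,"rx":0,"ry":0,"rz":-0.07},{"tx":-0.2,"ty":-0.12,"tz":0,"rx":0,"ry":0,"rz":-0.14},{"tx":-0.3,"ty":-0.18,"tz":0,"rx":0,"ry":0,"rz":-0.21},{"tx":-0.4,"ty":-0.24,"tz":0,"rx":0,"ry":0,"rz":-0.28},{"tx":-0.445,"ty":-0.248,"tz":0,"rx":0,"ry":0,"rz":-0.335},{"tx":-0.445,"ty":-0.248,"tz":0,"rx":0,"ry":0,"rz":-0.335},{"tx":-0.445,"ty":-0.248,"tz":0,"rx":0,"ry":0,"rz":-0.335}]}}

```text
t: 9.25
tcp_pos: [657.3, -98.6, 311.0]
eef_rot: [[-0.062, -0.998, -0.002], [-0.998, 0.062, 0.0], [-0.0, 0.002, -1.0]]
wrist_force: [0.3, -1.1, -0.8]
grip_width: 24.0
gripper_force: 0.0
```

```bash
python3 plan.py 17.3 -68.5 230 -1.33; python3 -c "
from h import *
save('wrist','w1',1.2)"
```

```text
t 9.25 pos [657.3 -98.6 311. ] yaw -1.633 press [ 18.5 -68.2] j [-0.149  0.432  0.517  1.657 -0.    -1.657] F [ 0.3 -1.1 -0.8] w 24.020172837851696 zaxis [-1.8e-03  2.0e-04 -1.0e+00]
shift [0.     0.0053 0.405 ]
rz -0.0
```

View pics/w1.png

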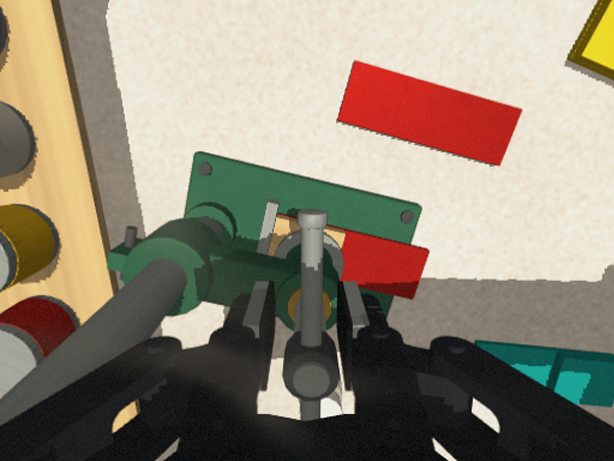

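The bar lies centred between the fingers: it is at x≈313, with the pads at about 268 and 348. I'll descend over it.

{"op": "carry_out", "data": {"deltas": [{"tx":0,"ty":0.003,"tz":0.1,"rx":0,"ry":0,"rz":0},{"tx":0,"ty":0.003,"tz":0.2,"rx":0,"ry":0,"rz":0},{"tx":0,"ty":0.003,"tz":0.25,"rx":0,"ry":0,"rz":0},{"tx":0,"ty":0.003,"tz":0.3,"rx":0,"ry":0,"rz":0},{"tx":0,"ty":0.003,"tz":0.35,"rx":0,"ry":0,"rz":0},{"tx":0,"ty":0.003,"tz":0.405,"rx":0,"ry":0,"rz":0},{"tx":0,"ty":0.003,"tz":0.405,"rx":0,"ry":0,"rz":0},{"tx":0,"ty":0.003,"tz":0.405,"rx":0,"ry":0,"rz":0}]}}

```text
t: 9.97
tcp_pos: [655.3, -100.4, 231.4]
eef_rot: [[-0.064, -0.998, -0.001], [-0.998, 0.064, 0.0], [0.0, 0.001, -1.0]]
wrist_force: [-0.0, 0.7, 0.4]
grip_width: 24.0
gripper_force: 0.0
```

```bash
python3 plan.py 17.3 -68.5 230 -1.33; python3 - <<'E'
import numpy as np
r=68
for k in range(1,13):
    a=np.radians(7*k);print('{"tx": %.4f, "ty": %.4f, "tz": %.4f, "rx": 0, "ry": 0, "rz": %.4f}'%((-r+r*np.cos(a))/200,r*np.sin(a)/200,20*a/2/np.pi/200,a/(np.pi/2)),end=', ')
E
```

```text
t 9.97 pos [ 655.3 -100.4  231.4] yaw -1.6347 press [ 17.2 -70.5] j [-0.152  0.398  0.291  1.464 -0.    -1.659] F [-0.   0.7  0.4] w 23.980522349564023 zaxis [-8.e-04  0.e+00 -1.e+00]
shift [-0.0097 -0.0031  0.007 ]
rz -0.0011
{"tx": -0.0025, "ty": 0.0414, "tz": 0.0019, "rx": 0, "ry": 0, "rz": 0.0778}, {"tx": -0.0101, "ty": 0.0823, "tz": 0.0039, "rx": 0, "ry": 0, "rz": 0.1556}, {"tx": -0.0226, "ty": 0.1218, "tz": 0.0058, "rx": 0, "ry": 0, "rz": 0.2333}, {"tx": -0.0398, "ty": 0.1596, "tz": 0.0078, "rx": 0, "ry": 0, "rz": 0.3111}, {"tx": -0.0615, "ty": 0.1950, "tz": 0.0097, "rx": 0, "ry": 0, "rz": 0.3889}, {"tx": -0.0873, "ty": 0.2275, "tz": 0.0117, "rx": 0, "ry": 0, "rz": 0.4667}, {"tx": -0.1169, "ty": 0.2566, "tz": 0.0136, "rx": 0, "ry": 0, "rz": 0.5444}, {"tx": -0.1499, "ty": 0.2819, "tz": 0.0156, "rx": 0, "ry": 0, "rz": 0.6222}, {"tx": -0.1856, "ty": 0.3029, "tz": 0.0175, "rx": 0, "ry": 0, "rz": 0.7000}, {"tx": -0.2237, "ty": 0.3195, "tz": 0.0194, "rx": 0, "ry": 0, "rz": 0.7778}, {"tx": -0.2635, "ty": 0.3313, "tz": 0.0214, "rx": 0, "ry": 0, "rz": 0.8556}, {"tx": -0.3045, "ty": 0.3381, "tz": 0.0233, "rx": 0, "ry": 0, "rz": 0.9333},
```

```bash
python3 - <<'E'
import numpy as np
r=70
for k in range(1,13):
    a=np.radians(5*k);print('{"tx": %.4f, "ty": %.4f, "tz": %.4f, "rx": 0, "ry": 0, "rz": %.4f}'%((-r+r*np.cos(a))/200,r*np.sin(a)/200,20*a/2/np.pi/200,a/(np.pi/2)),end=', ')
E
```

```text
{"tx": -0.0013, "ty": 0.0305, "tz": 0.0014, "rx": 0, "ry": 0, "rz": 0.0556}, {"tx": -0.0053, "ty": 0.0608, "tz": 0.0028, "rx": 0, "ry": 0, "rz": 0.1111}, {"tx": -0.0119, "ty": 0.0906, "tz": 0.0042, "rx": 0, "ry": 0, "rz": 0.1667}, {"tx": -0.0211, "ty": 0.1197, "tz": 0.0056, "rx": 0, "ry": 0, "rz": 0.2222}, {"tx": -0.0328, "ty": 0.1479, "tz": 0.0069, "rx": 0, "ry": 0, "rz": 0.2778}, {"tx": -0.0469, "ty": 0.1750, "tz": 0.0083, "rx": 0, "ry": 0, "rz": 0.3333}, {"tx": -0.0633, "ty": 0.2008, "tz": 0.0097, "rx": 0, "ry": 0, "rz": 0.3889}, {"tx": -0.0819, "ty": 0.2250, "tz": 0.0111, "rx": 0, "ry": 0, "rz": 0.4444}, {"tx": -0.1025, "ty": 0.2475, "tz": 0.0125, "rx": 0, "ry": 0, "rz": 0.5000}, {"tx": -0.1250, "ty": 0.2681, "tz": 0.0139, "rx": 0, "ry": 0, "rz": 0.5556}, {"tx": -0.1492, "ty": 0.2867, "tz": 0.0153, "rx": 0, "ry": 0, "rz": 0.6111}, {"tx": -0.1750, "ty": 0.3031, "tz": 0.0167, "rx": 0, "ry": 0, "rz": 0.6667},
```

{"op": "carry_out", "data": {"deltas": [{"tx":-0.0013,"ty":0.0305,"tz":0.0014,"rx":0,"ry":0,"rz":0.0556},{"tx":-0.0053,"ty":0.0608,"tz":0.0028,"rx":0,"ry":0,"rz":0.1111},{"tx":-0.0119,"ty":0.0906,"tz":0.0042,"rx":0,"ry":0,"rz":0.1667},{"tx":-0.0211,"ty":0.1197,"tz":0.0056,"rx":0,"ry":0,"rz":0.2222},{"tx":-0.0328,"ty":0.1479,"tz":0.0069,"rx":0,"ry":0,"rz":0.2778},{"tx":-0.0469,"ty":0.175,"tz":0.0083,"rx":0,"ry":0,"rz":0.3333},{"tx":-0.0633,"ty":0.2008,"tz":0.0097,"rx":0,"ry":0,"rz":0.3889},{"tx":-0.0819,"ty":0.225,"tz":0.0111,"rx":0,"ry":0,"rz":0.4444},{"tx":-0.1025,"ty":0.2475,"tz":0.0125,"rx":0,"ry":0,"rz":0.5}]}}

```text
t: 10.72
tcp_pos: [608.6, -78.7, 229.8]
eef_rot: [[-0.754, -0.657, 0.002], [-0.657, 0.754, -0.004], [0.001, -0.005, -1.0]]
wrist_force: [2.7, -6.9, -2.9]
grip_width: 24.3
gripper_force: 3.4
```

```bash
cat > st.py <<'E'
from h import *
s=read_state();R=np.array(s['eef_rot']);c,sn=np.cos(-.303),np.sin(-.303);d=np.array(s['tcp_pos'])-[660,-28,0]
x,y=c*d[0]+sn*d[1],-sn*d[0]+c*d[1]
print('t',round(s['t'],2),'press',round(x,1),round(y,1),'z',d[2].round(1),'polar(hub 1,-2.5): r',round(np.hypot(x-1,y+2.5),1),'ang',round(np.degrees(np.arctan2(y+2.5,x-1)),1),'toolyaw rel press',round(np.degrees(np.arctan2(R[1,0],R[0,0])+.303),1),'F tool',np.round(R.T@s['wrist_force'],2),'j',np.round(s['joint_positions'],2),'T tool',np.round(R.T@s['wrist_torque'],2))
E
python3 st.py
```

```text
t 10.72 press -34.0 -63.7 z 229.8 polar(hub 1,-2.5): r 70.5 ang -119.7 toolyaw rel press -121.6 F tool [ 2.52 -6.94  2.98] j [-0.13  0.29  0.14  1.42 -0.   -0.84] T tool [1.36 0.53 0.  ]
```

{"op": "carry_out", "data": {"deltas": [{"tx":-0.0013,"ty":0.0305,"tz":0.0014,"rx":0,"ry":0,"rz":0.0556},{"tx":-0.0053,"ty":0.0608,"tz":0.0028,"rx":0,"ry":0,"rz":0.1111},{"tx":-0.0119,"ty":0.0906,"tz":0.0042,"rx":0,"ry":0,"rz":0.1667},{"tx":-0.0211,"ty":0.1197,"tz":0.0056,"rx":0,"ry":0,"rz":0.2222},{"tx":-0.0328,"ty":0.1479,"tz":0.0069,"rx":0,"ry":0,"rz":0.2778},{"tx":-0.0469,"ty":0.175,"tz":0.0083,"rx":0,"ry":0,"rz":0.3333},{"tx":-0.0633,"ty":0.2008,"tz":0.0097,"rx":0,"ry":0,"rz":0.3889},{"tx":-0.0819,"ty":0.225,"tz":0.0111,"rx":0,"ry":0,"rz":0.4444}]}}

```text
t: 11.38
tcp_pos: [589.5, -34.2, 227.5]
eef_rot: [[-1.0, -0.018, -0.001], [-0.018, 1.0, -0.005], [0.001, -0.005, -1.0]]
wrist_force: [-4.1, -7.7, -0.7]
grip_width: 23.5
gripper_force: 3.4
```

```bash
python3 st.py
```

```text
t 11.38 press -65.4 -26.9 z 227.5 polar(hub 1,-2.5): r 70.8 ang -159.8 toolyaw rel press -161.6 F tool [ 4.23 -7.59  0.75] j [-0.06  0.25  0.08  1.4  -0.   -0.07] T tool [ 1.36  0.71 -0.02]
```

{"op": "carry_out", "data": {"deltas": [{"tx":-0.0013,"ty":0.0305,"tz":0.0014,"rx":0,"ry":0,"rz":0.0556},{"tx":-0.0053,"ty":0.0608,"tz":0.0028,"rx":0,"ry":0,"rz":0.1111},{"tx":-0.0119,"ty":0.0906,"tz":0.0042,"rx":0,"ry":0,"rz":0.1667},{"tx":-0.0211,"ty":0.1197,"tz":0.0056,"rx":0,"ry":0,"rz":0.2222},{"tx":-0.0328,"ty":0.1479,"tz":0.0069,"rx":0,"ry":0,"rz":0.2778},{"tx":-0.0469,"ty":0.175,"tz":0.0083,"rx":0,"ry":0,"rz":0.3333}]}}

```text
t: 11.88
tcp_pos: [597.1, 1.9, 225.7]
eef_rot: [[-0.875, 0.484, -0.003], [0.484, 0.875, -0.003], [0.001, -0.004, -1.0]]
wrist_force: [-7.5, -4.4, 0.4]
grip_width: 23.9
gripper_force: 3.4
```

```bash
python3 st.py
```

```text
t 11.88 press -68.9 9.8 z 225.7 polar(hub 1,-2.5): r 71.0 ang 170.1 toolyaw rel press 168.4 F tool [ 4.41 -7.49 -0.32] j [ 0.    0.27  0.1   1.4  -0.    0.51] T tool [ 1.41  0.8  -0.05]
```

{"op": "carry_out", "data": {"deltas": [{"tx":-0.0013,"ty":0.0305,"tz":0.0014,"rx":0,"ry":0,"rz":0.0556},{"tx":-0.0053,"ty":0.0608,"tz":0.0028,"rx":0,"ry":0,"rz":0.1111},{"tx":-0.0119,"ty":0.0906,"tz":0.0042,"rx":0,"ry":0,"rz":0.1667},{"tx":-0.0211,"ty":0.1197,"tz":0.0056,"rx":0,"ry":0,"rz":0.2222},{"tx":-0.0328,"ty":0.1479,"tz":0.0069,"rx":0,"ry":0,"rz":0.2778},{"tx":-0.0469,"ty":0.175,"tz":0.0083,"rx":0,"ry":0,"rz":0.3333},{"tx":-0.0633,"ty":0.2008,"tz":0.0097,"rx":0,"ry":0,"rz":0.3889}]}}

```text
t: 12.47
tcp_pos: [627.5, 32.1, 223.7]
eef_rot: [[-0.44, 0.898, -0.003], [0.898, 0.44, -0.001], [0.001, -0.003, -1.0]]
wrist_force: [-6.1, -1.4, 0.4]
grip_width: 23.6
gripper_force: 3.3
```

```bash
python3 st.py
```

```text
t 12.47 press -48.9 47.6 z 223.7 polar(hub 1,-2.5): r 70.7 ang 134.9 toolyaw rel press 133.5 F tool [ 1.38 -6.07 -0.38] j [ 0.05  0.33  0.18  1.42 -0.    1.17] T tool [ 1.34  0.38 -0.06]
```

{"op": "carry_out", "data": {"deltas": [{"tx":-0.0013,"ty":0.0305,"tz":0.0014,"rx":0,"ry":0,"rz":0.0556},{"tx":-0.0053,"ty":0.0608,"tz":0.0028,"rx":0,"ry":0,"rz":0.1111},{"tx":-0.0119,"ty":0.0906,"tz":0.0042,"rx":0,"ry":0,"rz":0.1667},{"tx":-0.0211,"ty":0.1197,"tz":0.0056,"rx":0,"ry":0,"rz":0.2222},{"tx":-0.0328,"ty":0.1479,"tz":0.0069,"rx":0,"ry":0,"rz":0.2778},{"tx":-0.0469,"ty":0.175,"tz":0.0083,"rx":0,"ry":0,"rz":0.3333},{"tx":-0.0633,"ty":0.2008,"tz":0.0097,"rx":0,"ry":0,"rz":0.3889}]}}

```text
t: 13.05
tcp_pos: [669.5, 38.8, 221.8]
eef_rot: [[0.154, 0.988, -0.003], [0.988, -0.154, -0.0], [-0.0, -0.003, -1.0]]
wrist_force: [-6.2, 0.9, 0.1]
grip_width: 23.5
gripper_force: 3.2
```

```bash
python3 st.py
```

```text
t 13.05 press -10.8 66.6 z 221.8 polar(hub 1,-2.5): r 70.1 ang 99.7 toolyaw rel press 98.5 F tool [-0.03 -6.22 -0.13] j [0.06 0.41 0.29 1.45 0.   1.78] T tool [ 1.26 -0.24 -0.1 ]
```

{"op": "carry_out", "data": {"deltas": [{"tx":-0.0013,"ty":0.0305,"tz":0.0014,"rx":0,"ry":0,"rz":0.0556},{"tx":-0.0053,"ty":0.0608,"tz":0.0028,"rx":0,"ry":0,"rz":0.1111},{"tx":-0.0119,"ty":0.0906,"tz":0.0042,"rx":0,"ry":0,"rz":0.1667},{"tx":-0.0211,"ty":0.1197,"tz":0.0056,"rx":0,"ry":0,"rz":0.2222},{"tx":-0.0328,"ty":0.1479,"tz":0.0069,"rx":0,"ry":0,"rz":0.2778}]}}

```text
t: 13.47
tcp_pos: [697.8, 27.8, 220.5]
eef_rot: [[0.557, 0.83, -0.003], [0.83, -0.557, 0.0], [-0.001, -0.002, -1.0]]
wrist_force: [-7.2, 0.2, -0.2]
grip_width: 23.9
gripper_force: 3.1
```

```bash
python3 st.py
```

```text
t 13.47 press 19.4 64.6 z 220.5 polar(hub 1,-2.5): r 69.6 ang 74.7 toolyaw rel press 73.5 F tool [-3.84 -6.04  0.23] j [0.04 0.47 0.38 1.48 0.   2.2 ] T tool [ 1.12 -0.81 -0.11]
```

The platen isn't bearing yet: the tangential force is about 6–7.5 N after about 205°. I'll lift off and take the other end of the bar.

{"op": "carry_out", "data": {"deltas": [{"tx":0,"ty":-0.02,"tz":0,"rx":0,"ry":0,"rz":0},{"tx":0,"ty":-0.022,"tz":-0.1,"rx":0,"ry":0,"rz":0},{"tx":0,"ty":-0.022,"tz":-0.25,"rx":0,"ry":0,"rz":0},{"tx":0,"ty":-0.022,"tz":-0.4,"rx":0,"ry":0,"rz":0},{"tx":0,"ty":-0.022,"tz":-0.4,"rx":0,"ry":0,"rz":0},{"tx":-0.1,"ty":0,"tz":-0.4,"rx":0,"ry":0,"rz":0},{"tx":-0.2,"ty":0,"tz":-0.4,"rx":0,"ry":0,"rz":-0.07},{"tx":-0.3,"ty":0,"tz":-0.4,"rx":0,"ry":0,"rz":-0.14},{"tx":-0.4,"ty":0,"tz":-0.4,"rx":0,"ry":0,"rz":-0.21},{"tx":-0.5,"ty":0,"tz":-0.4,"rx":0,"ry":0,"rz":-0.28},{"tx":-0.6,"ty":0,"tz":-0.4,"rx":0,"ry":0,"rz":-0.35},{"tx":-0.7,"ty":0,"tz":-0.4,"rx":0,"ry":0,"rz":-0.42}]}}

```text
t: 14.47
tcp_pos: [621.2, -89.2, 300.8]
eef_rot: [[-0.081, 0.997, 0.002], [0.997, 0.081, -0.0], [-0.001, 0.002, -1.0]]
wrist_force: [-0.1, 0.0, 0.2]
grip_width: 23.7
gripper_force: 0.0
```

{"op": "carry_out", "data": {"deltas": [{"tx":0,"ty":0,"tz":0,"rx":0,"ry":0,"rz":-0.07},{"tx":0,"ty":0,"tz":0,"rx":0,"ry":0,"rz":-0.14},{"tx":0,"ty":0,"tz":0,"rx":0,"ry":0,"rz":-0.21},{"tx":0,"ty":0,"tz":0,"rx":0,"ry":0,"rz":-0.28},{"tx":0,"ty":0,"tz":0,"rx":0,"ry":0,"rz":-0.35},{"tx":0,"ty":0,"tz":0,"rx":0,"ry":0,"rz":-0.42},{"tx":0,"ty":0,"tz":0,"rx":0,"ry":0,"rz":-0.49},{"tx":0,"ty":0,"tz":0,"rx":0,"ry":0,"rz":-0.56},{"tx":0,"ty":0,"tz":0,"rx":0,"ry":0,"rz":-0.63},{"tx":0,"ty":0,"tz":0,"rx":0,"ry":0,"rz":-0.7},{"tx":0,"ty":0,"tz":0,"rx":0,"ry":0,"rz":-0.77},{"tx":0,"ty":0,"tz":0,"rx":0,"ry":0,"rz":-0.84}]}}

```text
t: 15.47
tcp_pos: [621.9, -88.5, 300.8]
eef_rot: [[-0.985, 0.17, 0.002], [0.17, 0.986, -0.0], [-0.002, 0.0, -1.0]]
wrist_force: [-0.2, -0.3, 0.2]
grip_width: 23.9
gripper_force: 0.0
```

{"op": "carry_out", "data": {"deltas": [{"tx":0,"ty":0,"tz":0,"rx":0,"ry":0,"rz":-0.07},{"tx":0,"ty":0,"tz":0,"rx":0,"ry":0,"rz":-0.14},{"tx":0,"ty":0,"tz":0,"rx":0,"ry":0,"rz":-0.21},{"tx":0,"ty":0,"tz":0,"rx":0,"ry":0,"rz":-0.28},{"tx":0,"ty":0,"tz":0,"rx":0,"ry":0,"rz":-0.35},{"tx":0,"ty":0,"tz":0,"rx":0,"ry":0,"rz":-0.42},{"tx":0,"ty":0,"tz":0,"rx":0,"ry":0,"rz":-0.49},{"tx":0,"ty":0,"tz":0,"rx":0,"ry":0,"rz":-0.56},{"tx":0,"ty":0,"tz":0,"rx":0,"ry":0,"rz":-0.63},{"tx":0,"ty":0,"tz":0,"rx":0,"ry":0,"rz":-0.68},{"tx":0,"ty":0,"tz":0,"rx":0,"ry":0,"rz":-0.68}]}}

```text
t: 16.38
tcp_pos: [621.9, -88.5, 300.7]
eef_rot: [[-0.626, -0.78, 0.002], [-0.78, 0.626, -0.0], [-0.001, -0.002, -1.0]]
wrist_force: [0.5, -0.1, 1.0]
grip_width: 23.6
gripper_force: 0.0
```

```bash
python3 st.py; python3 -c "
from h import *
save('wrist','w2',1.2)"
```

```text
t 16.38 press -18.3 -69.1 z 300.7 polar(hub 1,-2.5): r 69.4 ang -106.2 toolyaw rel press -111.4 F tool [-0.27 -0.46 -0.97] j [-0.14  0.34  0.36  1.59  0.   -1.04] T tool [0.03 0.03 0.04]
```

View pics/w2.png

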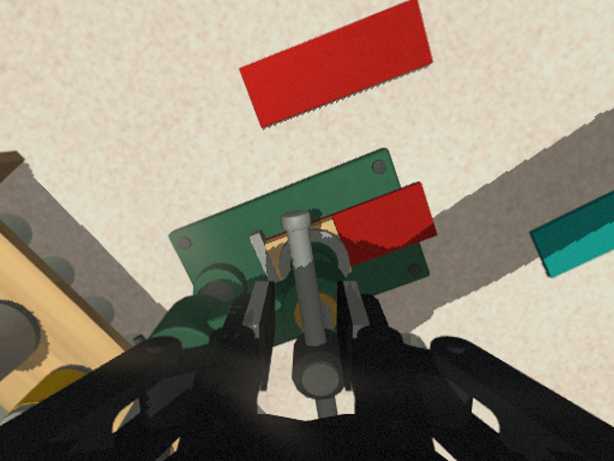

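The bar's outer end, at (295,220), leans about 9° left of the hub, at (320,375). That puts the bar end at about -102°. I'll align to that and descend.

```bash
python3 plan.py -13.6 -71 219 -1.78
```

```text
t 16.43 pos [621.9 -88.5 300.6] yaw -2.2516 press [-18.3 -69.1] j [-0.141  0.341  0.362  1.59   0.    -1.031] F [-0.9 -0.3  1.4] w 24.07858801241822 zaxis [ 1.8e-03 -2.0e-04 -1.0e+00]
shift [ 3.000e-04 -2.480e-02  4.082e-01]
rz -0.1073
```

{"op": "carry_out", "data": {"deltas": [{"tx":0,"ty":-0.025,"tz":0,"rx":0,"ry":0,"rz":-0.07},{"tx":0,"ty":-0.025,"tz":0.05,"rx":0,"ry":0,"rz":-0.107},{"tx":0,"ty":-0.025,"tz":0.1,"rx":0,"ry":0,"rz":-0.107},{"tx":0,"ty":-0.025,"tz":0.2,"rx":0,"ry":0,"rz":-0.107},{"tx":0,"ty":-0.025,"tz":0.25,"rx":0,"ry":0,"rz":-0.107},{"tx":0,"ty":-0.025,"tz":0.3,"rx":0,"ry":0,"rz":-0.107},{"tx":0,"ty":-0.025,"tz":0.35,"rx":0,"ry":0,"rz":-0.107},{"tx":0,"ty":-0.025,"tz":0.408,"rx":0,"ry":0,"rz":-0.107},{"tx":0,"ty":-0.025,"tz":0.408,"rx":0,"ry":0,"rz":-0.107},{"tx":0,"ty":-0.025,"tz":0.408,"rx":0,"ry":0,"rz":-0.107}]}}

```text
t: 17.27
tcp_pos: [625.6, -91.7, 217.8]
eef_rot: [[-0.49, -0.872, -0.001], [-0.872, 0.49, 0.0], [0.0, 0.001, -1.0]]
wrist_force: [-0.6, -0.4, 0.0]
grip_width: 24.0
gripper_force: 0.0
```

```bash
python3 st.py
```

```text
t 17.27 press -13.8 -71.1 z 217.8 polar(hub 1,-2.5): r 70.2 ang -102.2 toolyaw rel press -102.0 F tool [ 0.65  0.33 -0.03] j [-0.15  0.33  0.17  1.41 -0.   -1.2 ] T tool [ 0.04 -0.   -0.04]
```

{"op": "carry_out", "data": {"deltas": [{"tx":-0.0013,"ty":0.0305,"tz":0.0014,"rx":0,"ry":0,"rz":0.0556},{"tx":-0.0053,"ty":0.0608,"tz":0.0028,"rx":0,"ry":0,"rz":0.1111},{"tx":-0.0119,"ty":0.0906,"tz":0.0042,"rx":0,"ry":0,"rz":0.1667},{"tx":-0.0211,"ty":0.1197,"tz":0.0056,"rx":0,"ry":0,"rz":0.2222},{"tx":-0.0328,"ty":0.1479,"tz":0.0069,"rx":0,"ry":0,"rz":0.2778},{"tx":-0.0469,"ty":0.175,"tz":0.0083,"rx":0,"ry":0,"rz":0.3333}]}}

```text
t: 17.77
tcp_pos: [600.8, -68.1, 217.3]
eef_rot: [[-0.863, -0.505, 0.002], [-0.505, 0.863, -0.004], [-0.0, -0.004, -1.0]]
wrist_force: [2.8, -6.0, -2.2]
grip_width: 24.3
gripper_force: 3.4
```

```bash
python3 st.py
```

```text
t 17.77 press -44.6 -55.9 z 217.3 polar(hub 1,-2.5): r 70.2 ang -130.5 toolyaw rel press -132.3 F tool [ 0.64 -6.59  2.25] j [-0.11  0.28  0.09  1.38 -0.   -0.64] T tool [ 1.33  0.25 -0.09]
```

{"op": "carry_out", "data": {"deltas": [{"tx":-0.0013,"ty":0.0305,"tz":0.0014,"rx":0,"ry":0,"rz":0.0556},{"tx":-0.0053,"ty":0.0608,"tz":0.0028,"rx":0,"ry":0,"rz":0.1111},{"tx":-0.0119,"ty":0.0906,"tz":0.0042,"rx":0,"ry":0,"rz":0.1667},{"tx":-0.0211,"ty":0.1197,"tz":0.0056,"rx":0,"ry":0,"rz":0.2222},{"tx":-0.0328,"ty":0.1479,"tz":0.0069,"rx":0,"ry":0,"rz":0.2778},{"tx":-0.0469,"ty":0.175,"tz":0.0083,"rx":0,"ry":0,"rz":0.3333}]}}

```text
t: 18.27
tcp_pos: [589.6, -33.4, 215.5]
eef_rot: [[-1.0, -0.006, -0.001], [-0.006, 1.0, -0.004], [0.001, -0.004, -1.0]]
wrist_force: [-2.6, -7.6, -0.8]
grip_width: 23.9
gripper_force: 3.4
```

```bash
python3 st.py
```

```text
t 18.27 press -65.6 -26.1 z 215.5 polar(hub 1,-2.5): r 70.7 ang -160.5 toolyaw rel press -162.3 F tool [ 2.65 -7.58  0.87] j [-0.05  0.25  0.06  1.37 -0.   -0.06] T tool [ 1.34  0.54 -0.04]
```

{"op": "carry_out", "data": {"deltas": [{"tx":-0.0013,"ty":0.0305,"tz":0.0014,"rx":0,"ry":0,"rz":0.0556},{"tx":-0.0053,"ty":0.0608,"tz":0.0028,"rx":0,"ry":0,"rz":0.1111},{"tx":-0.0119,"ty":0.0906,"tz":0.0042,"rx":0,"ry":0,"rz":0.1667},{"tx":-0.0211,"ty":0.1197,"tz":0.0056,"rx":0,"ry":0,"rz":0.2222},{"tx":-0.0328,"ty":0.1479,"tz":0.0069,"rx":0,"ry":0,"rz":0.2778},{"tx":-0.0469,"ty":0.175,"tz":0.0083,"rx":0,"ry":0,"rz":0.3333}]}}

```text
t: 18.77
tcp_pos: [597.5, 2.4, 213.7]
eef_rot: [[-0.869, 0.495, -0.003], [0.495, 0.869, -0.003], [0.001, -0.004, -1.0]]
wrist_force: [-6.9, -4.6, -0.1]
grip_width: 24.5
gripper_force: 3.4
```

{"op": "carry_out", "data": {"deltas": [{"tx":-0.0013,"ty":0.0305,"tz":0.0014,"rx":0,"ry":0,"rz":0.0556},{"tx":-0.0053,"ty":0.0608,"tz":0.0028,"rx":0,"ry":0,"rz":0.1111},{"tx":-0.0119,"ty":0.0906,"tz":0.0042,"rx":0,"ry":0,"rz":0.1667},{"tx":-0.0211,"ty":0.1197,"tz":0.0056,"rx":0,"ry":0,"rz":0.2222},{"tx":-0.0328,"ty":0.1479,"tz":0.0069,"rx":0,"ry":0,"rz":0.2778},{"tx":-0.0469,"ty":0.175,"tz":0.0083,"rx":0,"ry":0,"rz":0.3333}]}}

```text
t: 19.27
tcp_pos: [622.8, 29.3, 211.9]
eef_rot: [[-0.506, 0.862, -0.003], [0.862, 0.506, -0.001], [0.001, -0.003, -1.0]]
wrist_force: [-7.1, -1.0, -0.3]
grip_width: 23.7
gripper_force: 3.3
```

```bash
python3 st.py
```

```text
t 19.27 press -52.6 43.6 z 211.9 polar(hub 1,-2.5): r 70.7 ang 139.3 toolyaw rel press 137.8 F tool [ 2.67 -6.61  0.28] j [ 0.05  0.32  0.14  1.39 -0.    1.09] T tool [ 1.38  0.46 -0.01]
```

{"op": "carry_out", "data": {"deltas": [{"tx":-0.0013,"ty":0.0305,"tz":0.0014,"rx":0,"ry":0,"rz":0.0556},{"tx":-0.0053,"ty":0.0608,"tz":0.0028,"rx":0,"ry":0,"rz":0.1111},{"tx":-0.0119,"ty":0.0906,"tz":0.0042,"rx":0,"ry":0,"rz":0.1667},{"tx":-0.0211,"ty":0.1197,"tz":0.0056,"rx":0,"ry":0,"rz":0.2222},{"tx":-0.0328,"ty":0.1479,"tz":0.0069,"rx":0,"ry":0,"rz":0.2778},{"tx":-0.0469,"ty":0.175,"tz":0.0083,"rx":0,"ry":0,"rz":0.3333}]}}

```text
t: 19.77
tcp_pos: [658.0, 39.5, 210.3]
eef_rot: [[-0.008, 1.0, -0.003], [1.0, 0.008, 0.0], [0.0, -0.003, -1.0]]
wrist_force: [-6.3, 0.3, -0.1]
grip_width: 23.7
gripper_force: 3.3
```

```bash
python3 st.py
```

```text
t 19.77 press -22.0 63.8 z 210.3 polar(hub 1,-2.5): r 70.2 ang 109.1 toolyaw rel press 107.8 F tool [ 0.33 -6.33  0.1 ] j [0.06 0.39 0.23 1.42 0.   1.62] T tool [ 1.24 -0.09 -0.06]
```

{"op": "carry_out", "data": {"deltas": [{"tx":-0.0013,"ty":0.0305,"tz":0.0014,"rx":0,"ry":0,"rz":0.0556},{"tx":-0.0053,"ty":0.0608,"tz":0.0028,"rx":0,"ry":0,"rz":0.1111},{"tx":-0.0119,"ty":0.0906,"tz":0.0042,"rx":0,"ry":0,"rz":0.1667},{"tx":-0.0211,"ty":0.1197,"tz":0.0056,"rx":0,"ry":0,"rz":0.2222},{"tx":-0.0328,"ty":0.1479,"tz":0.0069,"rx":0,"ry":0,"rz":0.2778},{"tx":-0.0469,"ty":0.175,"tz":0.0083,"rx":0,"ry":0,"rz":0.3333},{"tx":-0.0633,"ty":0.2008,"tz":0.0097,"rx":0,"ry":0,"rz":0.3889}]}}

```text
t: 20.35
tcp_pos: [697.4, 27.7, 208.4]
eef_rot: [[0.567, 0.824, -0.005], [0.824, -0.567, 0.001], [-0.002, -0.005, -1.0]]
wrist_force: [-11.0, 1.5, 2.4]
grip_width: 24.1
gripper_force: 5.2
```

```bash
python3 st.py
```

```text
t 20.35 press 19.0 64.3 z 208.4 polar(hub 1,-2.5): r 69.2 ang 74.9 toolyaw rel press 72.8 F tool [-5.01 -9.97 -2.38] j [0.04 0.47 0.35 1.45 0.   2.21] T tool [ 1.95 -0.93 -0.15]
```

The platen is bearing. The pad force went from 3.3 to 5.2 N and the torque from 1.24 to 1.95 N m somewhere in the last 35°. I'll re-grip the other end for about 160° more.

{"op": "carry_out", "data": {"deltas": [{"tx":0,"ty":-0.02,"tz":0,"rx":0,"ry":0,"rz":0},{"tx":0,"ty":-0.026,"tz":-0.1,"rx":0,"ry":0,"rz":0},{"tx":0,"ty":-0.026,"tz":-0.25,"rx":0,"ry":0,"rz":0},{"tx":0,"ty":-0.026,"tz":-0.4,"rx":0,"ry":0,"rz":0},{"tx":0,"ty":-0.026,"tz":-0.4,"rx":0,"ry":0,"rz":0},{"tx":-0.1,"ty":0,"tz":-0.4,"rx":0,"ry":0,"rz":0},{"tx":-0.2,"ty":0,"tz":-0.4,"rx":0,"ry":0,"rz":-0.07},{"tx":-0.3,"ty":0,"tz":-0.4,"rx":0,"ry":0,"rz":-0.14},{"tx":-0.4,"ty":0,"tz":-0.4,"rx":0,"ry":0,"rz":-0.21},{"tx":-0.5,"ty":0,"tz":-0.4,"rx":0,"ry":0,"rz":-0.28},{"tx":-0.6,"ty":0,"tz":-0.4,"rx":0,"ry":0,"rz":-0.35},{"tx":-0.7,"ty":0,"tz":-0.4,"rx":0,"ry":0,"rz":-0.42}]}}

```text
t: 21.35
tcp_pos: [620.4, -89.2, 288.9]
eef_rot: [[-0.067, 0.998, 0.002], [0.998, 0.067, -0.0], [-0.001, 0.002, -1.0]]
wrist_force: [-0.4, -0.0, -0.3]
grip_width: 23.8
gripper_force: 0.0
```

{"op": "carry_out", "data": {"deltas": [{"tx":0,"ty":0,"tz":0,"rx":0,"ry":0,"rz":-0.07},{"tx":0,"ty":0,"tz":0,"rx":0,"ry":0,"rz":-0.14},{"tx":0,"ty":0,"tz":0,"rx":0,"ry":0,"rz":-0.21},{"tx":0,"ty":0,"tz":0,"rx":0,"ry":0,"rz":-0.28},{"tx":0,"ty":0,"tz":0,"rx":0,"ry":0,"rz":-0.35},{"tx":0,"ty":0,"tz":0,"rx":0,"ry":0,"rz":-0.42},{"tx":0,"ty":0,"tz":0,"rx":0,"ry":0,"rz":-0.49},{"tx":0,"ty":0,"tz":0,"rx":0,"ry":0,"rz":-0.56},{"tx":0,"ty":0,"tz":0,"rx":0,"ry":0,"rz":-0.63},{"tx":0,"ty":0,"tz":0,"rx":0,"ry":0,"rz":-0.7},{"tx":0,"ty":0,"tz":0,"rx":0,"ry":0,"rz":-0.77},{"tx":0,"ty":0,"tz":0,"rx":0,"ry":0,"rz":-0.84}]}}

```text
t: 22.35
tcp_pos: [621.0, -88.5, 288.9]
eef_rot: [[-0.983, 0.183, 0.002], [0.183, 0.983, -0.0], [-0.002, 0.0, -1.0]]
wrist_force: [-0.3, 0.2, 0.2]
grip_width: 24.2
gripper_force: 0.0
```

{"op": "carry_out", "data": {"deltas": [{"tx":0,"ty":0,"tz":0,"rx":0,"ry":0,"rz":-0.07},{"tx":0,"ty":0,"tz":0,"rx":0,"ry":0,"rz":-0.14},{"tx":0,"ty":0,"tz":0,"rx":0,"ry":0,"rz":-0.21},{"tx":0,"ty":0,"tz":0,"rx":0,"ry":0,"rz":-0.28},{"tx":0,"ty":0,"tz":0,"rx":0,"ry":0,"rz":-0.35},{"tx":0,"ty":0,"tz":0,"rx":0,"ry":0,"rz":-0.42},{"tx":0,"ty":0,"tz":0,"rx":0,"ry":0,"rz":-0.49},{"tx":0,"ty":0,"tz":0,"rx":0,"ry":0,"rz":-0.56},{"tx":0,"ty":0,"tz":0,"rx":0,"ry":0,"rz":-0.63},{"tx":0,"ty":0,"tz":0,"rx":0,"ry":0,"rz":-0.7},{"tx":0,"ty":0,"tz":0,"rx":0,"ry":0,"rz":-0.7},{"tx":0,"ty":0,"tz":0,"rx":0,"ry":0,"rz":-0.7}]}}

```text
t: 23.35
tcp_pos: [620.9, -88.5, 288.6]
eef_rot: [[-0.617, -0.787, 0.002], [-0.787, 0.617, -0.0], [-0.001, -0.001, -1.0]]
wrist_force: [0.7, -0.4, 0.4]
grip_width: 24.1
gripper_force: 0.0
```

```bash
python3 plan.py -13.2 -71 209 -1.775; python3 -c "
from h import *
save('wrist','w3',1.2)"
```

```text
t 23.35 pos [620.9 -88.5 288.6] yaw -2.2352 press [-19.2 -69.4] j [-0.142  0.335  0.326  1.561 -0.    -1.048] F [ 0.7 -0.4  0.4] w 24.058305892541924 zaxis [ 1.6e-03 -2.0e-04 -1.0e+00]
shift [-0.003  -0.0304  0.398 ]
rz -0.1001
```

View pics/w3.png

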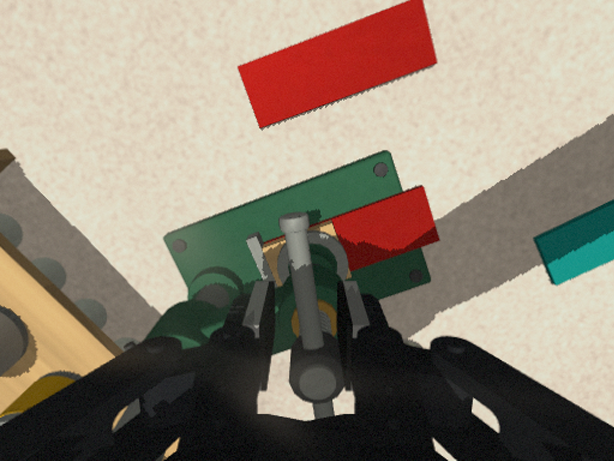

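The bar leans the same way, from (320,380) to (293,220), and the board is still home. I'll descend and turn the rest.

{"op": "carry_out", "data": {"deltas": [{"tx":0,"ty":-0.03,"tz":0,"rx":0,"ry":0,"rz":-0.07},{"tx":0,"ty":-0.03,"tz":0.05,"rx":0,"ry":0,"rz":-0.1},{"tx":0,"ty":-0.03,"tz":0.1,"rx":0,"ry":0,"rz":-0.1},{"tx":0,"ty":-0.03,"tz":0.2,"rx":0,"ry":0,"rz":-0.1},{"tx":0,"ty":-0.03,"tz":0.25,"rx":0,"ry":0,"rz":-0.1},{"tx":0,"ty":-0.03,"tz":0.3,"rx":0,"ry":0,"rz":-0.1},{"tx":0,"ty":-0.03,"tz":0.35,"rx":0,"ry":0,"rz":-0.1},{"tx":0,"ty":-0.03,"tz":0.398,"rx":0,"ry":0,"rz":-0.1},{"tx":0,"ty":-0.03,"tz":0.398,"rx":0,"ry":0,"rz":-0.1},{"tx":0,"ty":-0.03,"tz":0.398,"rx":0,"ry":0,"rz":-0.1}]}}

```text
t: 24.23
tcp_pos: [625.2, -92.2, 207.9]
eef_rot: [[-0.484, -0.875, -0.001], [-0.875, 0.484, 0.0], [0.0, 0.001, -1.0]]
wrist_force: [-0.2, -0.4, -0.8]
grip_width: 24.0
gripper_force: 0.0
```

{"op": "carry_out", "data": {"deltas": [{"tx":-0.0013,"ty":0.0305,"tz":0.0014,"rx":0,"ry":0,"rz":0.0556},{"tx":-0.0053,"ty":0.0608,"tz":0.0028,"rx":0,"ry":0,"rz":0.1111},{"tx":-0.0119,"ty":0.0906,"tz":0.0042,"rx":0,"ry":0,"rz":0.1667},{"tx":-0.0211,"ty":0.1197,"tz":0.0056,"rx":0,"ry":0,"rz":0.2222},{"tx":-0.0328,"ty":0.1479,"tz":0.0069,"rx":0,"ry":0,"rz":0.2778},{"tx":-0.0469,"ty":0.175,"tz":0.0083,"rx":0,"ry":0,"rz":0.3333}]}}

```text
t: 24.73
tcp_pos: [601.1, -69.5, 207.4]
eef_rot: [[-0.859, -0.511, 0.004], [-0.511, 0.859, -0.005], [-0.001, -0.007, -1.0]]
wrist_force: [5.8, -9.4, -3.9]
grip_width: 24.1
gripper_force: 5.5
```

```bash
python3 st.py
```

```text
t 24.73 press -43.9 -57.2 z 207.4 polar(hub 1,-2.5): r 70.7 ang -129.4 toolyaw rel press -131.9 F tool [ -0.18 -10.96   4.02] j [-0.11  0.28  0.07  1.36 -0.   -0.65] T tool [ 2.1  -0.05 -0.12]
```

{"op": "carry_out", "data": {"deltas": [{"tx":-0.0013,"ty":0.0305,"tz":0.0014,"rx":0,"ry":0,"rz":0.0556},{"tx":-0.0053,"ty":0.0608,"tz":0.0028,"rx":0,"ry":0,"rz":0.1111},{"tx":-0.0119,"ty":0.0906,"tz":0.0042,"rx":0,"ry":0,"rz":0.1667},{"tx":-0.0211,"ty":0.1197,"tz":0.0056,"rx":0,"ry":0,"rz":0.2222},{"tx":-0.0328,"ty":0.1479,"tz":0.0069,"rx":0,"ry":0,"rz":0.2778},{"tx":-0.0469,"ty":0.175,"tz":0.0083,"rx":0,"ry":0,"rz":0.3333}]}}

```text
t: 25.23
tcp_pos: [589.2, -35.3, 205.5]
eef_rot: [[-1.0, -0.012, 0.0], [-0.012, 1.0, -0.007], [-0.0, -0.007, -1.0]]
wrist_force: [-1.5, -11.9, -1.4]
grip_width: 23.9
gripper_force: 5.7
```

```bash
python3 st.py
```

```text
t 25.23 press -65.4 -28.1 z 205.5 polar(hub 1,-2.5): r 71.1 ang -158.9 toolyaw rel press -161.9 F tool [  1.64 -11.84   1.51] j [-0.06  0.25  0.03  1.35 -0.01 -0.07] T tool [ 2.21  0.26 -0.05]
```

{"op": "carry_out", "data": {"deltas": [{"tx":-0.0013,"ty":0.0305,"tz":0.0014,"rx":0,"ry":0,"rz":0.0556},{"tx":-0.0053,"ty":0.0608,"tz":0.0028,"rx":0,"ry":0,"rz":0.1111},{"tx":-0.0119,"ty":0.0906,"tz":0.0042,"rx":0,"ry":0,"rz":0.1667},{"tx":-0.0211,"ty":0.1197,"tz":0.0056,"rx":0,"ry":0,"rz":0.2222},{"tx":-0.0328,"ty":0.1479,"tz":0.0069,"rx":0,"ry":0,"rz":0.2778},{"tx":-0.0469,"ty":0.175,"tz":0.0083,"rx":0,"ry":0,"rz":0.3333}]}}

```text
t: 25.73
tcp_pos: [596.1, 0.5, 203.7]
eef_rot: [[-0.872, 0.489, -0.003], [0.489, 0.872, -0.006], [0.0, -0.006, -1.0]]
wrist_force: [-9.1, -9.4, 1.5]
grip_width: 24.0
gripper_force: 5.8
```

{"op": "carry_out", "data": {"deltas": [{"tx":-0.0013,"ty":0.0305,"tz":0.0014,"rx":0,"ry":0,"rz":0.0556},{"tx":-0.0053,"ty":0.0608,"tz":0.0028,"rx":0,"ry":0,"rz":0.1111},{"tx":-0.0119,"ty":0.0906,"tz":0.0042,"rx":0,"ry":0,"rz":0.1667},{"tx":-0.0211,"ty":0.1197,"tz":0.0056,"rx":0,"ry":0,"rz":0.2222},{"tx":-0.0328,"ty":0.1479,"tz":0.0069,"rx":0,"ry":0,"rz":0.2778},{"tx":-0.0469,"ty":0.175,"tz":0.0083,"rx":0,"ry":0,"rz":0.3333}]}}

```text
t: 26.23
tcp_pos: [620.3, 28.0, 201.9]
eef_rot: [[-0.512, 0.859, -0.006], [0.859, 0.512, -0.002], [0.001, -0.006, -1.0]]
wrist_force: [-12.2, -3.9, 2.9]
grip_width: 24.1
gripper_force: 5.9
```

```bash
python3 st.py
```

```text
t 26.23 press -54.6 41.6 z 201.9 polar(hub 1,-2.5): r 70.9 ang 141.6 toolyaw rel press 138.2 F tool [  2.88 -12.5   -2.85] j [ 0.05  0.32  0.11  1.37 -0.    1.08] T tool [ 2.39  0.48 -0.1 ]
```

{"op": "carry_out", "data": {"deltas": [{"tx":-0.0013,"ty":0.0305,"tz":0.0014,"rx":0,"ry":0,"rz":0.0556},{"tx":-0.0053,"ty":0.0608,"tz":0.0028,"rx":0,"ry":0,"rz":0.1111},{"tx":-0.0119,"ty":0.0906,"tz":0.0042,"rx":0,"ry":0,"rz":0.1667},{"tx":-0.0211,"ty":0.1197,"tz":0.0056,"rx":0,"ry":0,"rz":0.2222},{"tx":-0.0328,"ty":0.1479,"tz":0.0069,"rx":0,"ry":0,"rz":0.2778},{"tx":-0.0469,"ty":0.175,"tz":0.0083,"rx":0,"ry":0,"rz":0.3333},{"tx":-0.0633,"ty":0.2008,"tz":0.0097,"rx":0,"ry":0,"rz":0.3889}]}}

```text
t: 26.82
tcp_pos: [661.3, 39.6, 200.0]
eef_rot: [[0.072, 0.997, -0.006], [0.997, -0.072, 0.001], [0.001, -0.006, -1.0]]
wrist_force: [-12.4, 1.8, 2.7]
grip_width: 24.0
gripper_force: 5.9
```

```bash
python3 st.py
```

```text
t 26.82 press -18.9 64.9 z 200.0 polar(hub 1,-2.5): r 70.3 ang 106.5 toolyaw rel press 103.2 F tool [  0.92 -12.51  -2.59] j [0.06 0.4  0.22 1.4  0.   1.7 ] T tool [ 2.35  0.2  -0.07]
```

The nip is about 0.41–0.51 turn past first bearing, so I'll stop there. I'll back off, lift clear and check.

{"op": "carry_out", "data": {"deltas": [{"tx":0,"ty":-0.015,"tz":0,"rx":0,"ry":0,"rz":0},{"tx":0,"ty":-0.03,"tz":0,"rx":0,"ry":0,"rz":0},{"tx":0,"ty":-0.032,"tz":-0.05,"rx":0,"ry":0,"rz":0},{"tx":0,"ty":-0.032,"tz":-0.15,"rx":0,"ry":0,"rz":0},{"tx":0,"ty":-0.032,"tz":-0.3,"rx":0,"ry":0,"rz":0},{"tx":0,"ty":-0.032,"tz":-0.45,"rx":0,"ry":0,"rz":0},{"tx":0,"ty":-0.032,"tz":-0.5,"rx":0,"ry":0,"rz":0},{"tx":0,"ty":-0.2,"tz":-0.5,"rx":0,"ry":0,"rz":0},{"tx":0,"ty":-0.4,"tz":-0.5,"rx":0,"ry":0,"rz":0},{"tx":0,"ty":-0.6,"tz":-0.5,"rx":0,"ry":0,"rz":0},{"tx":0,"ty":-0.8,"tz":-0.5,"rx":0,"ry":0,"rz":0},{"tx":0,"ty":-0.9,"tz":-0.5,"rx":0,"ry":0,"rz":0}]}}

```text
t: 27.82
tcp_pos: [480.9, 51.1, 301.8]
eef_rot: [[0.067, 0.998, 0.002], [0.998, -0.067, 0.0], [0.0, 0.002, -1.0]]
wrist_force: [1.1, 0.8, 0.8]
grip_width: 23.7
gripper_force: 0.0
```

{"op": "carry_out", "data": {"deltas": [{"tx":0,"ty":-0.1,"tz":0,"rx":0,"ry":0,"rz":0},{"tx":0,"ty":-0.2,"tz":0,"rx":0,"ry":0,"rz":0},{"tx":0,"ty":-0.2,"tz":0,"rx":0,"ry":0,"rz":0},{"tx":0,"ty":-0.2,"tz":0,"rx":0,"ry":0,"rz":0},{"tx":0,"ty":-0.2,"tz":0,"rx":0,"ry":0,"rz":0},{"tx":0,"ty":-0.2,"tz":0,"rx":0,"ry":0,"rz":0}]}}

```text
t: 28.32
tcp_pos: [445.5, 53.8, 299.9]
eef_rot: [[0.068, 0.998, 0.001], [0.998, -0.068, 0.0], [0.0, 0.001, -1.0]]
wrist_force: [-0.5, 0.7, -0.4]
grip_width: 24.1
gripper_force: 0.0
```

```bash
python3 st.py; python3 -c "
from h import *
save('top','t4',1)
a=cv2.imread('pics/t4_raw.png')[100:200,230:320]
cv2.imwrite('pics/t4c.png',cv2.resize(a,(540,600),interpolation=cv2.INTER_CUBIC))"
```

```text
t 28.32 press -229.2 14.1 z 299.9 polar(hub 1,-2.5): r 230.7 ang 175.9 toolyaw rel press 103.4 F tool [ 0.67 -0.56  0.36] j [ 0.12 -0.01 -0.06  1.52 -0.    1.76] T tool [ 0.01 -0.02  0.03]
```

View pics/t4c.png

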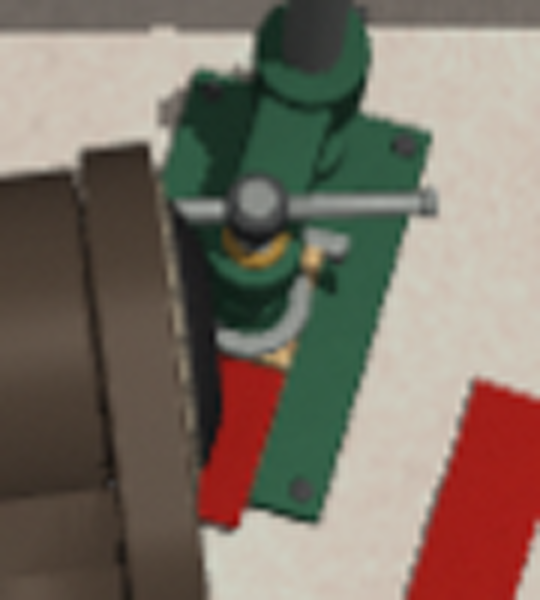

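The board is still home, with its tail corner at (240,528) as before. The bar end at (430,202) puts the bar at about 108°, as expected, and the hand is clear. Handing in.

```bash
python3 -c "
from station import *
print(close_job())"
```

```text
the job is handed in; nothing more can be done
None
```

The board is home and square against the back stop, the press is nipped down an estimated 0.41–0.51 turn past first bearing, and the handle is released. I handed the job in at about 28 s; the hand-in returned no verdict.

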